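# Pump a bench clamp shut on a block and hold it

## Task

Lift the red lock cap out of the clamp's squeeze grip and seat it in the dark wooden holder, plug down. Then pump the grip's two orange levers, squeezing and reopening as often as it takes, until the jaw has come up to the wooden block and pressed it against the stop with the jaw's sprung pad pushed about half-way in (about 10 mm of its 20 mm; never more than three quarters, which would crush the block). Finish while still holding the levers squeezed like that; move the jaw only by the levers, and leave the other things on the bench alone.

Things in the scene. Friction and masses are not known exactly. Their poses are not given: they have to be found in the camera images.
- clamp: Blue bench clamp, fixed; base plate 320 x 90 x 12 mm. Origin on the bench under the middle of the squeeze grip; x is the way the jaw advances, z up. Base from x = -105 to +215 mm, cheeks (88 x 39 mm, 58 mm high) round the origin, stop at the +x end. The jaw travels along x between grip and block. All but the levers and cap is lower than 60 mm.
- grip_center (a point): Midway between the two orange levers, 115 mm above the bench: squeeze here, fingers outside the levers, one on the +x and one on the -x side; axes as the clamp's. Levers 20 mm wide (y), 10 mm thick, tops 135 mm up. At this height they measure 59 mm over their outer faces at rest, 33 mm fully squeezed. They are geared together and close evenly about this point.
- stroke (a joint): How far squeezing the levers has driven the pawl forward: 0 levers open, 0.016 m fully squeezed (each lever turned by 0.2 rad); springs reopen them when the fingers open. On the way forward the pawl pushes the jaw by its 4 mm teeth (after up to 4 mm of free run), so 12 to 16 mm a stroke; on the way back the jaw stays, by a drag of 2.5 N, but a pad pressed in over 5 mm pushes it back to some 2 to 5 mm.
- front_lever: The orange lever on the +x side; origin on its hinge, 50 mm above the bench and 18 mm from the middle of the grip (the rear lever mirrors it). Leans outward 0.1 rad at rest. About 3 to 10 N on each lever squeezes them.
- rear_lever: The orange lever on the -x side; origin on its hinge, 50 mm above the bench.
- jaw: Toothed push rod with its blue jaw (56 mm wide, 50 mm high); axes as the clamp's, origin at the clamp's origin when fully retracted; it advances along the clamp's x. The gap between pad and block is 20 to 51 mm at the start.
- pad_press (a joint): How far the sprung black pad on the jaw's front is pushed in: 0 free (22 mm of yellow stem shows between the blue jaw and the black pad), 0.02 m at its end stop. Spring 0.5 N per mm.
- pad_face (a point): Centre of the front face of the black pad (50 mm wide, 26 mm high), which presses the block; x as the clamp's.
- stop_face (a point): Centre of the stop's face, 191 mm from the clamp's origin along its x, 27 mm above the bench.
- block_center (a point): Centre of the loose brown wooden block, 40 mm (its x) x 100 mm (its y) x 30 mm high, lying on the clamp's base just before the stop (0 to 6 mm gap), its long side across the clamp. It need not be touched.
- cap_knob (a point): Centre of the square knob (24 x 24, 26 mm high) on the loose red lock cap, 50 g; x along the cap's length, z up. Below the knob a plate 70 (x) x 32 x 6 mm, its underside 19 mm below this point, and a plug 34 (x) x 18 mm, 22 mm deep, its foot 41 mm below. At the start the plate lies on the lever tops, the plug between the levers, so that they cannot be squeezed.
- holder: Fixed dark wooden block 82 (x) x 56 (y) x 34 mm high; origin at the centre of its underside. In its top a pocket 42 (x) x 26 (y) mm, 28 mm deep, takes the cap's plug; seated, the cap's plate lies on the block's top, so the knob's centre is 53 mm above the bench. Either way round will do.
- wax_tin: Bystander: round tin, red with a cream lid, 77 mm across, 33 mm high. Origin under its centre. Leave alone.
- screw_jar: Bystander: clear jar with a blue lid, 62 mm across, 90 mm high. Origin under its centre. Leave alone.
- tape_measure: Bystander: black and red pocket tape standing on edge, 42 x 81 x 66 mm high. Origin under its centre. Leave alone.
- glue_bottle: Bystander: small blue bottle with a red pointed top, 27 mm across, 62 mm high. Origin under its centre. Leave alone.
- sanding_block: Bystander: brown sanding block, 67 x 112 x 26 mm high. Origin under its centre. Leave alone.
Not all that is in view belongs to the job. What is shaped like the part that bears block_center but purple is not meant.

How it is judged (in metres and radians):
On the way, in this order (a step that is already met when the one before it is completed fails the run):
1. the cap is seated in the holder and let go (x of cap_knob in the frame of holder between -0.0065 and 0.0065 m and y of cap_knob in the frame of holder between -0.0065 and 0.0065 m and z of cap_knob in the frame of holder between 0.049 and 0.0565 m and angle between cap_knob's own z axis and vertical below 0.12 rad and contact force between the fingers and cap below 0.1 N), for 0.3 s.
2. the block is pressed against the stop by squeezing the levers, the pad about half-way in (value of joint pad_press between 0.0065 and 0.014 m and value of joint stroke above 0.0012 m and contact force between the fingers and front_lever above 0.8 N and contact force between the fingers and rear_lever above 0.8 N and x of block_center in the frame of clamp between 0.165 and 0.1735 m and y of block_center in the frame of clamp between -0.025 and 0.025 m and z of block_center in the frame of clamp between 0.022 and 0.032 m), for 0.3 s.
At the end, for the whole second after the job is handed in: The fingers still squeeze the levers (over 0.8 N on each, stroke over 1.2 mm); the pad is pushed in 6.5 to 14 mm; the block lies flat against the stop (within 6 mm, and 25 mm of mid-line); the cap sits in the holder within 6.5 mm, plate down (knob 49 to 56.5 mm up), tilt under 0.12 rad (all of step 2 and x of cap_knob in the frame of holder between -0.0065 and 0.0065 m and y of cap_knob in the frame of holder between -0.0065 and 0.0065 m and z of cap_knob in the frame of holder between 0.049 and 0.0565 m and angle between cap_knob's own z axis and vertical below 0.12 rad); the arm keeps its last pose, push and grip.
It fails at once if the block is crushed: pad pushed in by more than 15 mm (value of joint pad_press above 0.015 m).
It fails at once if the robot pushes the jaw or its pad directly (contact force between the arm and jaw above 1.5 N).
It fails at once if the robot's fingers push the jaw or its pad directly (contact force between the fingers and jaw above 1.5 N).
It fails at once if a bystander is moved by more than 30 mm (distance of any of wax_tin, screw_jar, tape_measure, glue_bottle, sanding_block from where it was at the start of the episode above 0.03 m).
It also fails if it takes over 72 s, if anything falls off the work surface, if the arm or the gripper's body presses on something with over 40 N, if the wrist force passes 120 N, or if a joint passes its speed limit or range.

## Robot

A 6-joint arm with a two-finger parallel gripper is mounted at the origin on the work surface; the furniture and walls round the work are solid. World frame = base frame: x ahead of the robot, y to its left, z up, the work surface at z = 0. Lengths are in m, angles in degrees, forces in N, time in s.
With the tool pointing down it reaches from about 0.3 to 0.95 m from the base axis. Payload 3.1 kg.
Tool frame: the origin (TCP) lies at the very end of the fingers, on their centre line; the grasp point (between the pads) lies 19 mm behind it; z points along the fingers, y is the line along which they close (so a half turn about z gives the same grasp; the last joint's range is limited). The gripper opens to 85 mm and grips with 20 to 120 N. Pads are 22 mm wide; open, the fingers measure 114 mm over their backs; the gripper's body (76 mm by 85 mm) begins 54 mm behind the grasp point. The pads swing forward as they close: fully open they stand 13 mm farther back than shut.
Start: joints at [-77.676, 17.653, 93.61, -0, 68.738, -3.994], TCP at [0.176, -0.6, 0.231] pointing down, gripper open.
Joint ranges: [-175.34, 175.34], [-45.06, 112.39], [2.9, 150.54], [-68.45, 248.45], [3.09, 151.38], [-168.51, 168.51]. Speed limits (degrees/s): [159.86, 159.86, 180, 180, 180, 180].

## Interface

Orientations are given as a 3x3 rotation matrix whose columns are the frame's x, y, z axes.
In Python, from bench import * gives the robot as it stands.
- The arm moves only by the tool jog_arm, never from a script. Its argument "moves" is text: rows parted by semicolons, each of 5 numbers parted by spaces: the closure, from 0 (fully open) to 1 (shut), then the shift along the tool's x, y, z each as a share of 0.2 m, from -1 to 1, then the turn about the tool's z as a share of pi/2 rad, from -1 to 1. A call has 1 to 10 rows; each row is the pose to reach, as a shift and turn from the pose commanded when the call began, along the tool's axes at that moment; what a row does not reach only later rows make up. A row lasts 1/12 s, in which the tool goes at most 41.7 mm and 7.16 degrees, less where a joint would pass 70% of its speed; a pose out of reach is approached as far as the arm can. A call with a number of a shift or a turn outside -1 to 1 is refused whole. A call with a gripper value outside its range is refused whole. The fingers move at their own pace and stop on an object; "grip_force" is the grip in N (left out, the last holds). Time passes only in rows, so rows that repeat a pose let the fingers close. It gives the time, the measured TCP pose, the force, the opening and the grip force at its end, in the units of the state.
- read_state(): the state, without advancing time (a new reading comes with each control period).
- capture(name): name is "scene" or "top" or "wrist"; returns a dict with "img" (480x640x3 uint8, red, green, blue), "fov_y" (degrees; the focal length in pixels is half the picture's height over the tangent of half this angle, whatever the lens; pixels are square), "cx", "cy" (the principal point, pixels), "R" (3x3) and "t" (3): a world point X has camera coordinates R X + t. Camera axes: x right, y down, z forward; pixel columns grow to the right and rows downward; lengths in m; the calibration is good to about 2 mm. A picture is of the moment at which its call begins. There is no depth.
- close_job(): hands the job in; it is judged then, once.
The state is a dict: "t": time; "joint_positions": joint angles; "joint_vel": joint speeds; "effort": joint torques, N m; "tool_pos": TCP position; "ee_rot": TCP orientation; "contact_force": force on the tool from outside, world axes, zero at the start; "ft_torque": the same for the moment, N m; "gripper_width": opening from 0.0 (shut) to 1.0 (fully open); "grip_force": force on a finger pad.
Only numpy, scipy, OpenCV 4.12 (cv2) and the standard library are available. Lean on these libraries where they do the work, as an engineer would, in place of code of your own. Each camera call takes 0.05 s, during which the arm holds its last target. There are 200 camera calls.

## Working session

There is one attempt and no reset: what is moved stays moved. The work goes in short steps, Python scripts to look and compute and a tool call to move; the robot and the scene stay as the last step left them, time stands still between calls to the robot, and variables do not carry over. Pictures are saved under pics/ and viewed, at most 10 in all, crops included, and the job is handed in when it is done.

Besides the shell and the picture viewer there is one more tool, called after "Emit:" as name(argument=value, ...), one argument or row to a line, values as JSON. jog_arm: Moves the arm, as the interface text tells. Its arguments: {"type":"object","properties":{"moves":{"type":"string"},"grip_force":{"type":"number"}},"required":["moves"]}

```bash
mkdir -p pics; ls
python3 - <<'E'
from bench import *
import cv2,numpy as np,pickle
s=read_state();print({k:np.round(v,3).tolist() for k,v in s.items()})
for n in("scene","top"):
    c=capture(n);cv2.imwrite(f"pics/{n}0.png",c["img"][:,:,::-1]);pickle.dump(c,open(f"pics/{n}0.pkl","wb"));print(n,c["fov_y"],c["cx"],c["cy"],c["R"],c["t"])
E
```

```text
pics
{'t': 0.0, 'joint_positions': [-77.675, 17.706, 93.691, 0.0, 68.739, -3.991], 'joint_vel': [-0.093, 0.073, -0.065, 0.063, -0.135, 0.048], 'effort': [0.001, -41.525, -27.666, -0.0, 0.01, -0.0], 'tool_pos': [0.175, -0.599, 0.23], 'ee_rot': [[0.96, 0.281, -0.001], [0.281, -0.96, 0.002], [0.0, -0.002, -1.0]], 'contact_force': [-0.581, 0.354, 0.765], 'ft_torque': [0.016, 0.048, 0.03], 'grip_force': 0.0, 'gripper_width': 0.998}
scene 57.902999082109005 311.6606582393541 238.46875983125588 [[-0.82626314 -0.56300791 -0.01764397]
 [-0.29579644  0.46033804 -0.83701455]
 [ 0.479368   -0.68637525 -0.54689609]] [0.39171789 0.16493294 1.13622458]
top 56.13428616953684 324.8286091419486 238.85056491649934 [[ 0.01790412 -0.99966601  0.0186365 ]
 [-0.99133958 -0.02017416 -0.12976452]
 [ 0.13009716 -0.01615178 -0.99136968]] [0.11819657 0.39619026 1.25810572]
```

View pics/scene0.png

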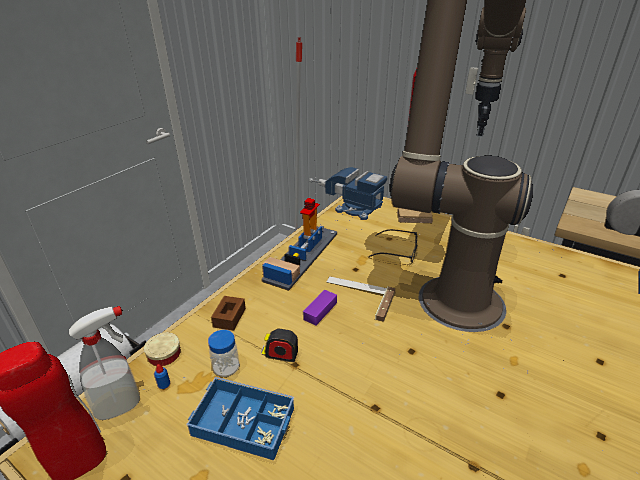

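View pics/top0.png

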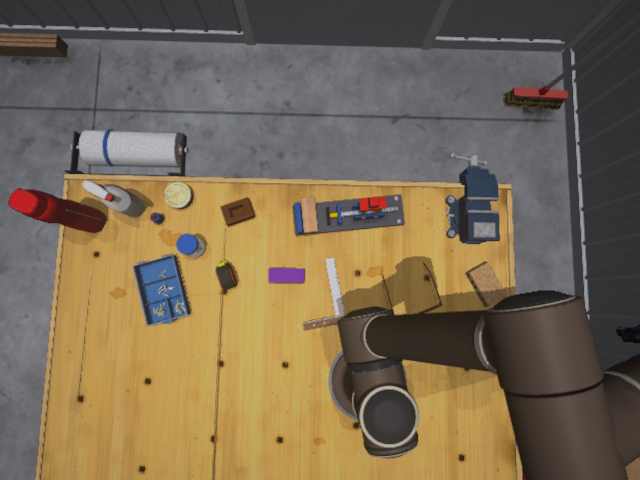

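The scene view shows the clamp at (300,255), with the red cap on the orange levers at (311,207). The brown holder with its pocket is at (229,312), and the purple decoy at (320,307).

In the top view the cap is at (371,205), holder (238,211), real block (309,215) and stop (298,217), so the clamp's +x points to the image left.

Red things that could be mistaken for the cap (top-view pixels): jug (35,205), spray trigger (95,188), tape (228,275), tin (178,195), glue top (157,217) and broom (535,92). I choose (371,205) because it sits on the orange levers. Brown things that could be mistaken for the holder: sanding block (487,285) and clamp block (309,215). I choose (238,211) because it has a pocket.

```bash
cat > h.py <<'E'
import numpy as np,cv2,pickle
def ray(c,u,v):
    f=240/np.tan(np.radians(c["fov_y"]/2)); R=np.array(c["R"]);t=np.array(c["t"])
    return -R.T@t, R.T@np.array([(u-c["cx"])/f,(v-c["cy"])/f,1])
def plane(c,u,v,z):
    o,d=ray(c,u,v); return o+d*(z-o[2])/d[2]
def proj(c,X):
    f=240/np.tan(np.radians(c["fov_y"]/2)); p=c["R"]@np.array(X)+c["t"]; return f*p[0]/p[2]+c["cx"],f*p[1]/p[2]+c["cy"]
def rect(c,m,z):
    k=max(cv2.findContours(m.astype(np.uint8),0,2)[0],key=cv2.contourArea)[:,0]
    P=np.array([plane(c,u,v,z)[:2] for u,v in k]);(x,y),wh,a=cv2.minAreaRect((P*1000).astype(np.float32))
    return np.round([x,y,*wh,a],1),cv2.contourArea(k)
E
python3 - <<'E'
from h import *
c=pickle.load(open("pics/top0.pkl","rb"));im=c["img"].astype(int)
hsv=cv2.cvtColor(c["img"],cv2.COLOR_RGB2HSV)
def win(m,x0,x1,y0,y1):
    w=np.zeros(m.shape,bool);w[y0:y1,x0:x1]=1;return m&w
H,S,V=[hsv[:,:,i].astype(int) for i in range(3)]
red=win(((H<5)|(H>174))&(S>180)&(V>90),340,400,185,230)
print("knob+plate red",rect(c,red,.160))
print("bright red",rect(c,red&(V>200),.167))
for p in [(371,203),(371,210),(360,212),(238,211),(228,215),(309,215),(298,217),(380,222),(340,215),(250,230),(320,185)]: print(p,hsv[p[1],p[0]])
print("holder",rect(c,win((H<16)&(V<125)&(S>80),215,262,193,230),.034))
print("base",rect(c,win((S<110)&(V<130),285,412,190,242),.012))
print("block",rect(c,win((H<16)&(S>60)&(S<180)&(V>140),296,322,190,238),.042))
big=[cv2.resize(c["img"][185:245,210:410],(800,240),interpolation=cv2.INTER_CUBIC)]
d=pickle.load(open("pics/scene0.pkl","rb"))["img"]
big.append(cv2.resize(d[190:340,200:350],(360,360),interpolation=cv2.INTER_CUBIC));big[1]=np.pad(big[1],((0,0),(0,440),(0,0)))
cv2.imwrite("pics/crop.png",np.vstack(big)[:,:,::-1])
E
```

```text
knob+plate red (array([470.6,   7.2,  30.4,  66.9,   7.7]), 257.0)Traceback (most recent call last):
  File "<stdin>", line 9, in <module>
  File "h.py", line 10, in rect
    k=max(cv2.findContours(m.astype(np.uint8),0,2)[0],key=cv2.contourArea)[:,0]
      ~~~^^^^^^^^^^^^^^^^^^^^^^^^^^^^^^^^^^^^^^^^^^^^^^^^^^^^^^^^^^^^^^^^^
ValueError: max() iterable argument is empty
```

Run:
```python
from h import *
c=pickle.load(open("pics/top0.pkl","rb"))
hsv=cv2.cvtColor(c["img"],cv2.COLOR_RGB2HSV)
d=pickle.load(open("pics/scene0.pkl","rb"))["img"]
big=[cv2.resize(c["img"][185:245,210:410],(800,240),interpolation=cv2.INTER_CUBIC)]
big.append(cv2.resize(d[190:340,200:350],(360,360),interpolation=cv2.INTER_CUBIC));big[1]=np.pad(big[1],((0,0),(0,440),(0,0)))
cv2.imwrite("pics/crop.png",np.vstack(big)[:,:,::-1])
def win(m,x0,x1,y0,y1):
    w=np.zeros(m.shape,bool);w[y0:y1,x0:x1]=1;return m&w
H,S,V=[hsv[:,:,i].astype(int) for i in range(3)]
for p in [(371,203),(371,210),(360,212),(238,211),(228,215),(309,215),(298,217),(380,222),(340,215),(250,230),(320,185)]: print(p,hsv[p[1],p[0]])
for n,m,z in [("holder",win((H<16)&(V<125)&(S>80),215,262,193,230),.034),("base",win((S<110)&(V<130),285,412,190,242),.012),("block",win((H<16)&(S>60)&(S<180)&(V>140),296,322,190,238),.042)]:
  try: print(n,rect(c,m,z))
  except Exception as e: print(n,e)
```

```text
(371, 203) [  2 206 198]
(371, 210) [ 0 60 85]
(360, 212) [ 6 28 91]
(238, 211) [ 13 156  98]
(228, 215) [ 13 156  98]
(309, 215) [ 13 111 191]
(298, 217) [110 163 153]
(380, 222) [132  15  87]
(340, 215) [110 165 147]
(250, 230) [ 20 145 200]
(320, 185) [ 18 145 160]
holder (array([467.4, 376.3,  57.7,  81.2,  20.6]), 526.5)
base (array([471.2,  59.2,  96.7, 318.6,   6.7]), 2177.0)
block (array([461.7, 173.1,  98.9,  38.9,   6.6]), 425.5)
```

View pics/crop.png

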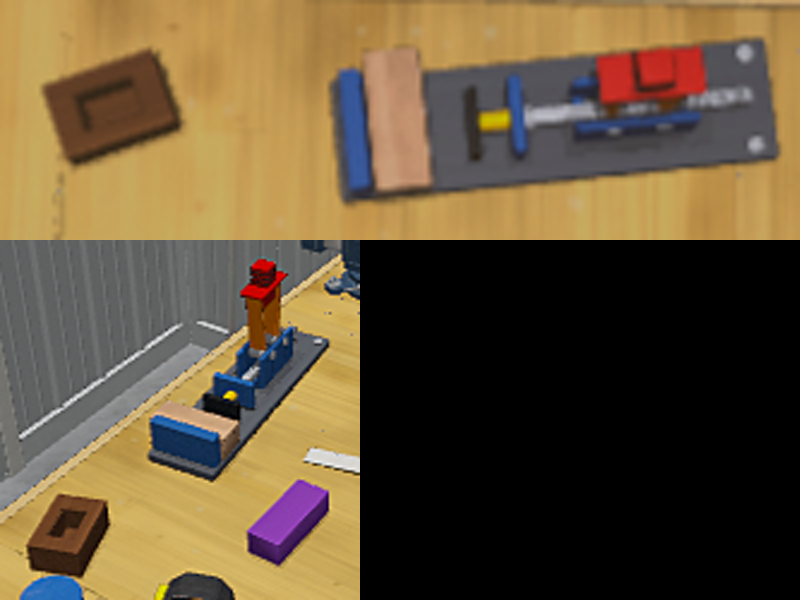

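The crop confirms the cap on the orange levers at crop (655,75), the holder with its pocket at (110,105), and the real block next to the blue stop. I'll move above the grip for a wrist view.

Emit:
jog_arm(
  moves="0 0.75 -0.82 -0.2 0;0 0.75 -0.82 -0.2 0;0 0.75 -0.82 -0.2 0;0 0.75 -0.82 -0.2 0;0 0.75 -0.82 -0.2 0;0 0.75 -0.82 -0.2 0;0 0.75 -0.82 -0.2 0",
)

```text
t: 0.68
tool_pos: [0.2749, -0.3969, 0.2717]
ee_rot: [[0.959, 0.285, 0.001], [0.285, -0.959, 0.001], [0.001, -0.001, -1.0]]
contact_force: [-0.9, -0.5, 0.4]
gripper_width: 0.999
grip_force: 0.0
```

Emit:
jog_arm(
  moves="0 0.75 -0.82 -0.2 0;0 0.75 -0.82 -0.2 0;0 0.75 -0.82 -0.2 0;0 0.75 -0.82 -0.2 0;0 0.75 -0.82 -0.2 0;0 0.75 -0.82 -0.2 0;0 0.75 -0.82 -0.2 0",
)

```text
t: 1.27
tool_pos: [0.3729, -0.1988, 0.312]
ee_rot: [[0.958, 0.285, 0.002], [0.285, -0.958, -0.0], [0.002, 0.001, -1.0]]
contact_force: [0.1, 0.4, -0.3]
gripper_width: 1.0
grip_force: 0.0
```

Emit:
jog_arm(
  moves="0 0.75 -0.82 -0.1 0.11;0 0.75 -0.82 -0.1 0.11;0 0.75 -0.82 -0.1 0.11;0 0.75 -0.82 -0.1 0.11;0 0.75 -0.82 -0.1 0.11;0 0.75 -0.82 -0.1 0.11;0 0.75 -0.82 -0.1 0.11;0 0.75 -0.82 -0.1 0.11",
)

```text
t: 1.93
tool_pos: [0.4696, -0.002, 0.3305]
ee_rot: [[0.994, 0.113, -0.002], [0.113, -0.994, -0.001], [-0.002, 0.001, -1.0]]
contact_force: [-0.5, 0.3, 0.3]
gripper_width: 1.001
grip_force: 0.0
```

Run:
```python
from bench import *
from h import *
s=read_state();print(s["t"],s["tool_pos"],np.round(s["ee_rot"],3).tolist())
for n in("wrist","top"):
    c=capture(n);cv2.imwrite(f"pics/{n}1.png",c["img"][:,:,::-1]);pickle.dump(c,open(f"pics/{n}1.pkl","wb"))
    if n=="wrist":print(c["R"],c["t"],c["fov_y"])
```

```text
1.9333 [ 0.46955152 -0.00195153  0.33048899] [[0.994, 0.113, -0.002], [0.113, -0.994, -0.001], [-0.002, 0.001, -1.0]]
[[ 0.11305    -0.99358797  0.00162496]
 [-0.95952945 -0.10875     0.25976272]
 [-0.2579204  -0.03092538 -0.96567111]] [-0.0541789   0.39211034  0.59548128] 61.81151696591095
```

View pics/wrist1.png

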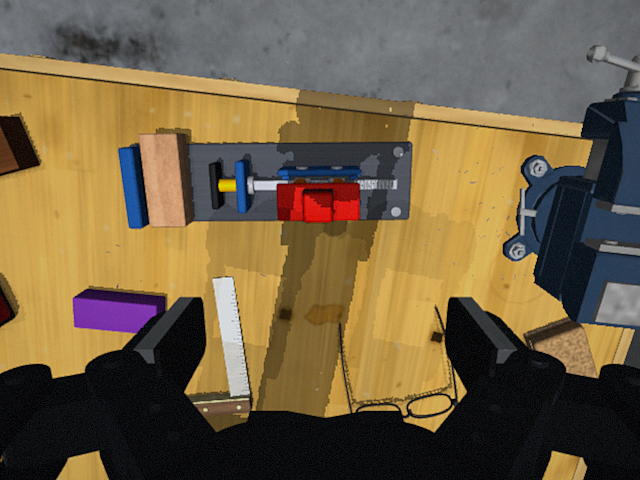

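The wrist view shows the cap plate at about (318,202), its knob at (318,205) and the base from (190,145) to (410,220). The clamp's axis runs along the image rows. Next I'll measure these.

Run:
```python
from h import *
c=pickle.load(open("pics/wrist1.pkl","rb"));im=c["img"];hsv=cv2.cvtColor(im,cv2.COLOR_RGB2HSV).astype(int)
H,S,V=hsv[...,0],hsv[...,1],hsv[...,2]
def win(m,x0,x1,y0,y1):
    w=np.zeros(m.shape,bool);w[y0:y1,x0:x1]=1;return m&w
m=win(((H<6)|(H>174))&(S>150)&(V>60),260,380,165,240)
print("red all @.141",rect(c,m,.141), np.unique(V[m]//16,return_counts=True))
for r in range(178,226,3): print(r,"".join("%4d"%V[r,u] if m[r,u] else "   ." for u in range(272,366,4)))
print("base",rect(c,win((S<110)&(V<130),185,416,135,228),.012))
print("block",rect(c,win((H<16)&(S>60)&(S<180)&(V>140),138,192,130,230),.042))
stop=win((abs(H-108)<8)&(S>120),112,150,140,232);print("stop",rect(c,stop,.05))
t=pickle.load(open("pics/top1.pkl","rb"));hs=cv2.cvtColor(t["img"],cv2.COLOR_RGB2HSV).astype(int)
h=win((hs[...,0]<16)&(hs[...,2]<125)&(hs[...,1]>80),215,262,193,230)
print("holder",rect(t,h,.034))
for r in range(200,224): print(r,"".join("%4d"%hs[r,u,2] for u in range(222,256)))
```

```text
red all @.141 (array([476.2,   5.8,  33.1,  69.3,   6.5]), 3004.0) (array([ 3,  4,  5,  6,  7,  8,  9, 10, 11, 12, 13, 14]), array([  7,  53, 139, 221, 368, 826,  60,  61, 185, 172, 842,  81]))
178    .   .   .   .   .   .   .   .   .   .   .   .   .   .   .   .   .   .   .   .   .   .   .   .
181    .   .   .   .   .   .   .   .   .   .   .   .   .   .   .   .   .   .   .   .   .   .   .   .
184    .   .  94  97 103 101 106 111 111 115 111 116 116 117 116 119 121 120 122 124 122 119   .   .
187    .   . 130 135 132 133 216 181 168 138 137 142 126 138 138 129 132 132 133 131 130 131   .   .
190    .   . 130 135 131 130 228 218   .   .   .   .   .   .   .   . 124 134 132 133 135 130   .   .
193    .   . 131 129 127 129 221 215  61  93  90  95  91  94  96   . 110 133 130 132 136 131   .   .
196    .   . 129 128 132 128 221 213 155 225 130 132 128 131 128  75 113 128 131 132 129 133   .   .
199    .   . 132 131 130 126 218 188 190 222 235 131 135 131 131  83 108 127 131 127 116 115   .   .
202    .   . 131 128 129 120 219 194 196 222 221 195 131 131 131  72 206 229 228 210 222 222   .  
[... 3628 characters left out ...]
 207 207 166 118 104 105 106 105 107 106 107 108 109 110 113 114 116 107  99  87  73  68  60  56  55  82  90 128 148 164 181 191 201 204
220  207 207 175 126 106 106 108 108 108 108 110 113 114 115 109  99  89  76  69  60  56  56  82  89 126 147 163 182 192 201 204 203 206 208
221  207 207 197 142 108 109 109 109 110 112 114 116 103  88  79  70  59  56  57  67  85 129 148 147 173 192 201 204 207 208 208 207 208 208
222  207 208 208 162 118 111 112 113 114 102  91  86  73  61  56  56  66  85 131 147 166 185 187 190 200 206 208 208 207 208 208 207 208 207
223  207 207 193 166 129 114 102  95  88  74  64  58  57  56  82 127 144 148 179 191 200 204 203 206 208 208 208 208 208 208 208 208 208 208
```

Emit:
jog_arm(
  moves="0 0.038 -0.036 0.4 0.005;0 0.038 -0.036 0.4 0.005;0 0.038 -0.036 0.6 0.005;0 0.038 -0.036 0.75 0.005;0 0.038 -0.036 0.88 0.005;0 0.038 -0.036 0.93 0.005;0 0.038 -0.036 0.93 0.005;0 0.038 -0.036 0.93 0.005",
  grip_force=30,
)

```text
t: 2.7
tool_pos: [0.4761, 0.0056, 0.1456]
ee_rot: [[0.995, 0.102, -0.0], [0.102, -0.995, -0.0], [-0.0, 0.0, -1.0]]
contact_force: [0.5, -0.6, 0.6]
gripper_width: 1.0
grip_force: 0.0
```

Emit:
jog_arm(
  moves="1 0 0 0 0;1 0 0 0 0;1 0 0 0 0;1 0 0 0 0;1 0 0 0 0;1 0 0 0 0;1 0 0 0 0;1 0 0 0 0;1 0 0 0 0;1 0 0 0 0",
)

```text
t: 3.53
tool_pos: [0.4766, 0.0069, 0.1461]
ee_rot: [[0.995, 0.104, 0.001], [0.104, -0.995, 0.0], [0.001, 0.0, -1.0]]
contact_force: [-1.2, 0.8, 5.4]
gripper_width: 0.272
grip_force: 34.5
```

Emit:
jog_arm(
  moves="1 0 0 -0.1 0;1 0 0 -0.3 0;1 0 0 -0.5 0;1 0 0 -0.5 0;1 0 0 -0.5 0",
)

```text
t: 3.95
tool_pos: [0.478, 0.0067, 0.2479]
ee_rot: [[0.995, 0.104, 0.006], [0.104, -0.995, -0.001], [0.006, 0.001, -1.0]]
contact_force: [0.3, -0.0, -1.7]
gripper_width: 0.275
grip_force: 33.7
```

Emit:
jog_arm(
  moves="1 0.074 -0.92 0 0;1 0.074 -0.92 0 0;1 0.074 -0.92 0 0;1 0.074 -0.92 0 0;1 0.074 -0.92 0 0;1 0.074 -0.92 0 0;1 0.074 -0.92 0 0",
)

```text
t: 4.53
tool_pos: [0.4699, 0.1916, 0.243]
ee_rot: [[0.994, 0.107, -0.004], [0.107, -0.994, -0.002], [-0.004, 0.002, -1.0]]
contact_force: [0.5, 0.0, -0.9]
gripper_width: 0.27
grip_force: 33.7
```

Run:
```python
from bench import *
from h import *
s=read_state();print(s["t"],s["tool_pos"],np.round(s["ee_rot"],3).tolist(),s["gripper_width"])
c=capture("wrist");cv2.imwrite(f"pics/wrist2.png",c["img"][:,:,::-1]);pickle.dump(c,open(f"pics/wrist2.pkl","wb"))
```

```text
4.5333 [0.46991282 0.19159631 0.2429558 ] [[0.994, 0.107, -0.004], [0.107, -0.994, -0.002], [-0.004, 0.002, -1.0]] 0.2695394902307971
```

View pics/wrist2.png

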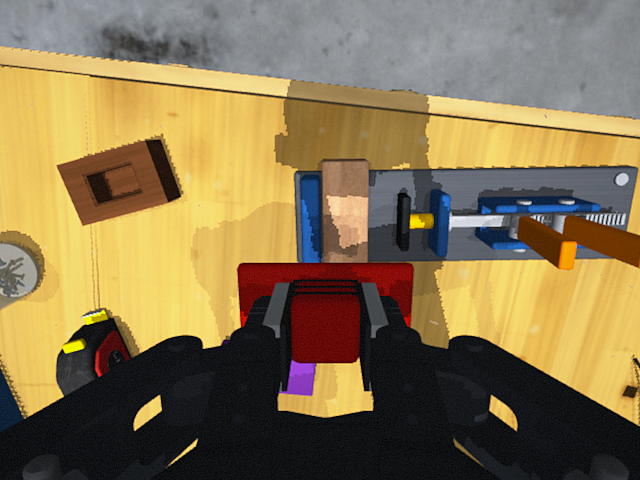

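The wrist view shows the cap held square, with the plate's far edge from (238,264) to (413,264). The holder is at (118,180) with its pocket at (113,180). The levers are free, around (548,240) and (605,238).

Run:
```python
from bench import *
from h import *
c=pickle.load(open("pics/wrist2.pkl","rb"));s=read_state();p=np.array(s["tool_pos"]);R=np.array(s["ee_rot"])
hsv=cv2.cvtColor(c["img"],cv2.COLOR_RGB2HSV).astype(int);H,S,V=hsv[...,0],hsv[...,1],hsv[...,2]
def win(m,x0,x1,y0,y1):
    w=np.zeros(m.shape,bool);w[y0:y1,x0:x1]=1;return m&w
red=win(((H<6)|(H>174))&(S>150)&(V>40),225,425,255,300)
for r in(268,272,276,280):
    u=np.where(red[r])[0];print(r,u.min(),u.max(),[np.round(1000*R.T@(plane(c,x,r,p[2]-.003)-p),1) for x in(u.min(),u.max())])
u=[np.where(red[:,x])[0].min() for x in(260,300,350,395)];print(u,[np.round(1000*R.T@(plane(c,x,y,p[2]-.003)-p),1) for x,y in zip((260,300,350,395),u)])
w=c["img"];g=cv2.cvtColor(w,cv2.COLOR_RGB2GRAY)
print("holder all",rect(c,win((H<16)&(V<145)&(S>110),50,190,130,230),.034))
for q in [(100,170),(160,160),(75,210),(113,180),(95,190),(120,175)]:print(q,hsv[q[1],q[0]])
crop=cv2.resize(w[125:235,45:195],(750,550),interpolation=cv2.INTER_CUBIC);cv2.imwrite("pics/hcrop.png",crop[:,:,::-1])
```

```text
268 238 412 [array([ 15.4, -35.7,   2.9]), array([15.4, 31. ,  3. ])]
272 238 412 [array([ 13.7, -35.8,   2.9]), array([13.8, 31.1,  3. ])]
276 238 412 [array([ 12.1, -35.9,   2.9]), array([12.2, 31.2,  3. ])]
280 239 412 [array([ 10.5, -35.6,   2.9]), array([10.5, 31.3,  3. ])]
[np.int64(263), np.int64(263), np.int64(263), np.int64(263)] [array([ 17.4, -27.2,   2.9]), array([ 17.4, -11.9,   2.9]), array([17.4,  7.2,  2.9]), array([17.4, 24.4,  3. ])]
holder all (array([472.7, 373.8,  55.3,  94.4,  21. ]), 6525.0)
(100, 170) [ 11 155  97]
(160, 160) [ 15 197  31]
(75, 210) [ 21 145 235]
(113, 180) [ 12 173 125]
(95, 190) [ 12 143  32]
(120, 175) [ 12 167 125]
```

View pics/hcrop.png

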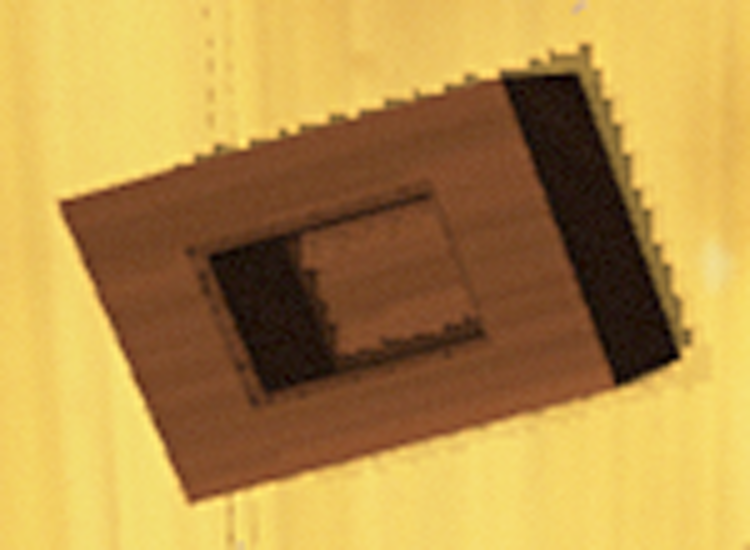

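The crop shows the holder's top face corners at (62,203), (500,80), (615,385) and (190,500), and the pocket corners at (195,250), (430,187), (485,335) and (258,402).

Run:
```python
from bench import *
from h import *
c=pickle.load(open("pics/wrist2.pkl","rb"));s=read_state();p=np.array(s["tool_pos"]);R=np.array(s["ee_rot"])
print("cam",-c["R"].T@c["t"], np.round(R.T@(-c["R"].T@c["t"]-p),4))
for n,q in (("top",[(62,203),(500,80),(615,385),(190,500)]),("pocket",[(195,250),(430,187),(485,335),(258,402)])):
    P=np.array([plane(c,45+x/5,125+y/5,.034)[:2]*1000 for x,y in q]);e=P[1]-P[0]+P[2]-P[3]
    print(n,P.mean(0),np.linalg.norm(P[1]-P[0]),np.linalg.norm(P[2]-P[1]),np.degrees(np.arctan2(e[1],e[0])),"R",np.array(R.T[:2,:2])@(P.mean(0)-p[:2]*1000))
for dz in(0,.003,.006,.01,.013):
    print(dz,[np.round(1000*R.T@(plane(c,x,y,p[2]-dz)-p),1)[:2] for x,y in((238,263),(412,263))])
print([ (v,np.round(1000*R.T@(plane(c,320,v,p[2]+.02)-p),1)) for v in(290,362)])
```

```text
cam [0.53673833 0.2004413  0.38556421] [ 0.0666 -0.0025 -0.1426]
top [469.95271873 379.22036232] 80.89237100300348 54.51586556750959 -69.00710436746797 R [  19.56575993 -187.5034311 ]
pocket [470.14691454 379.12864646] 43.63171918065133 26.510853276118915 -68.70869723723544 R [  19.74923379 -187.39180274]
0 [array([ 18.4, -34.9]), array([18.5, 30.2])]
0.003 [array([ 17.4, -35.6]), array([17.4, 30.9])]
0.006 [array([ 16.4, -36.3]), array([16.4, 31.6])]
0.01 [array([ 15. , -37.2]), array([15.1, 32.5])]
0.013 [array([ 14. , -37.9]), array([14.1, 33.2])]
[(290, array([ 15.9,  -4. , -20.1])), (362, array([-10.9,  -4. , -20. ]))]
```

Emit:
jog_arm(
  moves="1 0.097 -0.922 0 -0.164;1 0.097 -0.922 0 -0.164;1 0.097 -0.922 0 -0.164;1 0.097 -0.922 0 -0.164;1 0.097 -0.922 0 -0.164;1 0.097 -0.922 0.2 -0.164;1 0.097 -0.922 0.4 -0.164;1 0.097 -0.922 0.5 -0.164;1 0.097 -0.922 0.5 -0.164;1 0.097 -0.922 0.5 -0.164",
)

```text
t: 5.42
tool_pos: [0.471, 0.3744, 0.1432]
ee_rot: [[0.936, 0.352, -0.004], [0.352, -0.936, -0.003], [-0.005, 0.002, -1.0]]
contact_force: [-0.1, 1.1, 0.4]
gripper_width: 0.274
grip_force: 33.6
```

Emit:
jog_arm(
  moves="1 0 0 0 0;1 0 0 0 0",
)

```text
t: 5.58
tool_pos: [0.4739, 0.3772, 0.148]
ee_rot: [[0.936, 0.353, 0.004], [0.353, -0.936, 0.003], [0.005, -0.001, -1.0]]
contact_force: [0.2, 0.4, 0.0]
gripper_width: 0.271
grip_force: 33.6
```

Run:
```python
from bench import *
from h import *
s=read_state();print(s["t"],s["tool_pos"],np.round(s["ee_rot"],3).tolist(),s["contact_force"])
ims=[capture(n)["img"] for n in("wrist","scene")]
a=cv2.resize(ims[0][140:440,100:500],(800,600))[:, :];b=cv2.resize(ims[1][230:350,160:300],(420,360),interpolation=cv2.INTER_CUBIC)
a=cv2.resize(a,(380,285));o=np.zeros((360,800,3),np.uint8);o[:285,:380]=a;o[:,380:]=b
cv2.imwrite("pics/pl.png",o[:,:,::-1])
```

```text
5.5833 [0.47385208 0.37717421 0.14795606] [[0.936, 0.353, 0.004], [0.353, -0.936, 0.003], [0.005, -0.001, -1.0]] [0.22474368 0.43897509 0.04706724]
```

View pics/pl.png

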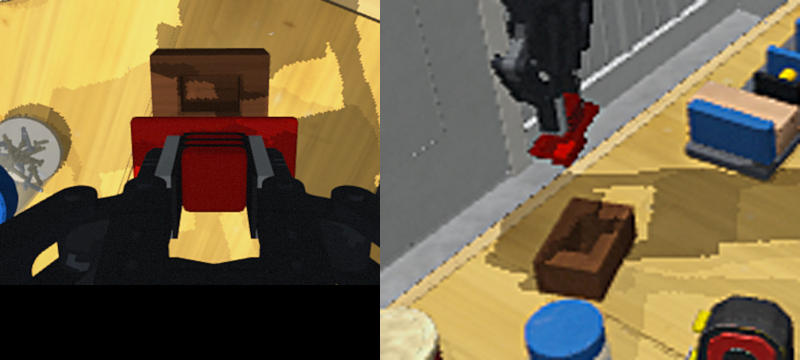

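The left half shows the cap square to the holder and in line with the pocket; the right half shows the cap hanging above it. The arm is still swinging, so I'll let it settle.

Emit:
jog_arm(
  moves="1 0 0 0 0;1 0 0 0 0;1 0 0 0 0;1 0 0 0 0;1 0 0 0 0;1 0 0 0 0;1 0 0 0 0;1 0 0 0 0",
)

```text
t: 6.35
tool_pos: [0.4716, 0.3767, 0.1452]
ee_rot: [[0.935, 0.354, -0.0], [0.354, -0.935, -0.0], [-0.0, 0.0, -1.0]]
contact_force: [-0.4, 0.4, -0.7]
gripper_width: 0.274
grip_force: 33.6
```

Run:
```python
from bench import *
from h import *
s=read_state();p=np.array(s["tool_pos"]);R=np.array(s["ee_rot"]);print(p,np.degrees(np.arctan2(R[1,0],R[0,0])))
c=capture("wrist");pickle.dump(c,open("pics/w3.pkl","wb"))
hsv=cv2.cvtColor(c["img"],cv2.COLOR_RGB2HSV).astype(int);H,S,V=hsv[...,0],hsv[...,1],hsv[...,2]
hm=(abs(H-12)<8)&(V<140)&(S>100);rm=((H<6)|(H>174))&(S>150)&(V>40)
for r in(200,210,220,240,250):
    u=np.where(hm[r,230:420])[0]+230;u2=np.where(rm[r,200:450])[0]+200
    print(r,"holder",u.min() if len(u) else 0,u.max() if len(u) else 0)
    if len(u):print(np.round([(R.T@(plane(c,x,r,.034)-p))*1000 for x in(u.min(),u.max())],1)[:,:2].tolist())
for r in(270,280,290):
    u2=np.where(rm[r,200:450])[0]+200;print(r,"cap",u2.min(),u2.max(),np.round([(R.T@(plane(c,x,r,p[2]-.01)-p))*1000 for x in(u2.min(),u2.max())],1)[:,:2].tolist())
for u in (300,320,340): print(u,[ (r,tuple(hsv[r,u])) for r in range(184,232,4)])
```

```text
[0.47161568 0.37673967 0.1451899 ] 20.731420502815443
200 holder 257 385
[[23.7, -44.5], [23.7, 37.5]]
210 holder 259 385
[[17.2, -43.5], [17.2, 37.7]]
220 holder 259 384
[[10.6, -43.7], [10.6, 37.3]]
240 holder 259 383
[[-2.8, -44.3], [-2.9, 37.2]]
250 holder 260 382
[[-9.7, -43.9], [-9.7, 36.8]]
270 cap 238 412 [[12.5, -36.1], [12.4, 34.1]]
280 cap 238 412 [[8.2, -36.3], [8.1, 34.4]]
290 cap 239 411 [[3.8, -36.2], [3.8, 34.2]]
300 [(184, (np.int64(20), np.int64(156), np.int64(163))), (188, (np.int64(6), np.int64(185), np.int64(22))), (192, (np.int64(9), np.int64(150), np.int64(39))), (196, (np.int64(15), np.int64(184), np.int64(79))), (200, (np.int64(10), np.int64(164), np.int64(76))), (204, (np.int64(11), np.int64(160), np.int64(75))), (208, (np.int64(11), np.int64(175), np.int64(54))), (212, (np.int64(11), np.int64(158), np.int64(58))), (216, (np.int64(11), np.int64(152), np.int64(47))), (220, (np.int64(7), np.int64(148), np.int64(62))), (224, (np.int64(10), np.int64(157), np.int64(52))), (228, (np.int64(12), np.int64(182), np.int64(108)))]
320 [(184, (np.int64(20), np.int64(152)
[... 516 characters left out ...]
7), np.int64(58))), (228, (np.int64(11), np.int64(174), np.int64(107)))]
340 [(184, (np.int64(20), np.int64(150), np.int64(167))), (188, (np.int64(170), np.int64(204), np.int64(25))), (192, (np.int64(10), np.int64(168), np.int64(44))), (196, (np.int64(11), np.int64(173), np.int64(78))), (200, (np.int64(9), np.int64(153), np.int64(80))), (204, (np.int64(10), np.int64(163), np.int64(69))), (208, (np.int64(10), np.int64(148), np.int64(76))), (212, (np.int64(10), np.int64(165), np.int64(71))), (216, (np.int64(13), np.int64(179), np.int64(67))), (220, (np.int64(8), np.int64(156), np.int64(59))), (224, (np.int64(14), np.int64(148), np.int64(57))), (228, (np.int64(9), np.int64(158), np.int64(58)))]
```

Emit:
jog_arm(
  moves="1 0 -0.008 0.1 0;1 0 -0.008 0.2 0;1 0 -0.008 0.3 0;1 0 -0.008 0.34 0;1 0 -0.008 0.34 0;1 0 -0.008 0.37 0;1 0 -0.008 0.4 0;1 0 -0.008 0.4 0;1 0 -0.008 0.4 0",
)

```text
t: 7.15
tool_pos: [0.4713, 0.3784, 0.0657]
ee_rot: [[0.935, 0.354, 0.0], [0.354, -0.935, 0.0], [0.001, -0.0, -1.0]]
contact_force: [0.7, -0.4, -0.2]
gripper_width: 0.273
grip_force: 33.6
```

Foot is about 6 mm into the pocket with no contact force, so I'll keep lowering.

Emit:
jog_arm(
  moves="1 0 0 0.02 0;1 0 0 0.04 0;1 0 0 0.055 0;1 0 0 0.065 0;1 0 0 0.07 0;1 0 0 0.07 0;1 0 0 0.07 0",
)

```text
t: 7.73
tool_pos: [0.4711, 0.3782, 0.0512]
ee_rot: [[0.935, 0.354, -0.0], [0.354, -0.935, -0.0], [-0.0, 0.0, -1.0]]
contact_force: [-0.1, -0.4, -0.8]
gripper_width: 0.274
grip_force: 33.6
```

Emit:
jog_arm(
  moves="1 0 0 0.006 0;1 0 0 0.012 0;1 0 0 0.012 0;1 0 0 0.012 0",
)

```text
t: 8.07
tool_pos: [0.4711, 0.3782, 0.0488]
ee_rot: [[0.935, 0.354, -0.0], [0.354, -0.935, -0.0], [-0.0, 0.0, -1.0]]
contact_force: [0.7, 0.3, -0.5]
gripper_width: 0.275
grip_force: 33.6
```

Emit:
jog_arm(
  moves="1 0 0 0.008 0;1 0 0 0.015 0;1 0 0 0.015 0;1 0 0 0.015 0",
)

```text
t: 8.4
tool_pos: [0.471, 0.3781, 0.0457]
ee_rot: [[0.935, 0.354, -0.0], [0.354, -0.935, -0.0], [-0.0, 0.0, -1.0]]
contact_force: [0.3, -0.1, -1.4]
gripper_width: 0.272
grip_force: 33.6
```

Emit:
jog_arm(
  moves="1 0 0 0.006 0;1 0 0 0.01 0;1 0 0 0.01 0;1 0 0 0.01 0",
)

```text
t: 8.73
tool_pos: [0.4712, 0.3783, 0.0453]
ee_rot: [[0.935, 0.354, -0.0], [0.354, -0.935, -0.0], [-0.0, 0.0, -1.0]]
contact_force: [-3.1, -2.2, 6.8]
gripper_width: 0.274
grip_force: 34.6
```

Emit:
jog_arm(
  moves="0.5 0 0 -0.01 0;0 0 0 -0.01 0;0 0 0 -0.01 0;0 0 0 -0.01 0;0 0 0 -0.01 0;0 0 0 -0.01 0;0 0 0 -0.01 0",
)

```text
t: 9.32
tool_pos: [0.471, 0.3782, 0.0457]
ee_rot: [[0.935, 0.354, -0.0], [0.354, -0.935, -0.0], [-0.0, 0.0, -1.0]]
contact_force: [0.2, -0.6, 0.8]
gripper_width: 0.997
grip_force: 0.0
```

Emit:
jog_arm(
  moves="0 0 0 -0.1 0;0 0 0 -0.3 0;0 0 0 -0.5 0;0 0 0 -0.7 0;0 0 0 -0.9 0;0 0 0 -0.9 0;0 0 0 -0.9 0;0 0 0 -0.9 0;0 0 0 -0.9 0",
)

```text
t: 10.07
tool_pos: [0.4699, 0.3774, 0.2238]
ee_rot: [[0.935, 0.354, -0.003], [0.354, -0.935, -0.002], [-0.004, 0.001, -1.0]]
contact_force: [-0.5, -0.5, 0.2]
gripper_width: 1.0
grip_force: 0.0
```

Run:
```python
from bench import *
from h import *
s=read_state();print(s["t"],s["tool_pos"],np.round(s["ee_rot"],3).tolist())
w=capture("wrist");b=capture("scene")
for n,c in(("w4",w),("s4",b)):pickle.dump(c,open(f"pics/{n}.pkl","wb"))
o=np.zeros((420,800,3),np.uint8);o[:300,:400]=cv2.resize(w["img"],(400,300));o[:400,400:]=cv2.resize(b["img"][250:350,170:270],(400,400),interpolation=cv2.INTER_CUBIC)
cv2.imwrite("pics/pl2.png",o[:,:,::-1])
```

```text
10.0667 [0.46989905 0.37738996 0.22381467] [[0.935, 0.354, -0.003], [0.354, -0.935, -0.002], [-0.004, 0.001, -1.0]]
```

View pics/pl2.png

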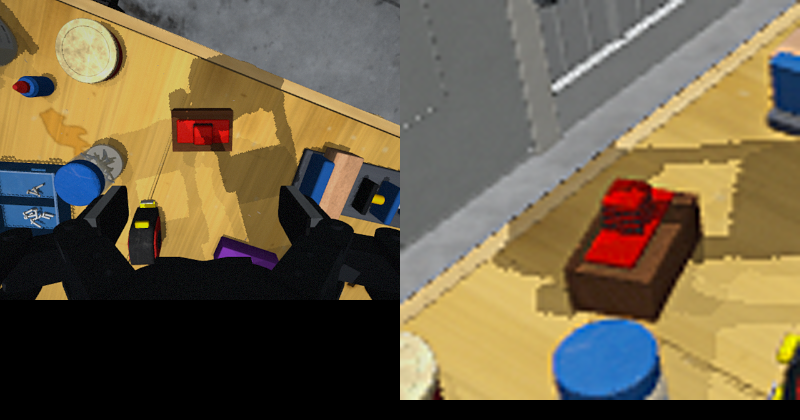

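Cap is flush on the holder: the plate is at (205,130) in the left half, and the plug is fully in the pocket in the right half. Next is back to the levers.

Emit:
jog_arm(
  moves="0 -0.1 0.29 0 0;0 -0.2 0.58 0 0;0 -0.313 0.874 0 0;0 -0.313 0.874 0 0;0 -0.313 0.874 0 0;0 -0.313 0.874 0 0;0 -0.313 0.874 0 0",
)

```text
t: 10.75
tool_pos: [0.4739, 0.1916, 0.2247]
ee_rot: [[0.936, 0.351, -0.002], [0.351, -0.936, -0.0], [-0.002, -0.001, -1.0]]
contact_force: [0.2, 0.0, -0.3]
gripper_width: 1.001
grip_force: 0.0
```

Emit:
jog_arm(
  moves="0 -0.1 0.29 0 0.1;0 -0.2 0.58 0 0.152;0 -0.313 0.874 0 0.152;0 -0.313 0.874 0 0.152;0 -0.313 0.874 0 0.152;0 -0.313 0.874 0 0.152;0 -0.313 0.874 0 0.152;0 -0.313 0.874 0 0.152;0 -0.313 0.874 0 0.152;0 -0.313 0.874 0 0.152",
)

```text
t: 11.58
tool_pos: [0.4778, 0.0085, 0.2257]
ee_rot: [[0.992, 0.125, -0.0], [0.125, -0.992, 0.0], [-0.0, -0.0, -1.0]]
contact_force: [0.9, -0.4, 0.3]
gripper_width: 0.999
grip_force: 0.0
```

```bash
cat >> h.py <<'E'
def orange(c,z,out):
    hsv=cv2.cvtColor(c["img"],cv2.COLOR_RGB2HSV).astype(int);m=((abs(hsv[...,0]-12)<7)&(hsv[...,1]>215)&(hsv[...,2]>90)).astype(np.uint8)
    for k in cv2.findContours(m,0,2)[0]:
        if cv2.contourArea(k)>out: print(cv2.boundingRect(k),cv2.contourArea(k))
E
python3 - <<'E'
from bench import *
from h import *
s=read_state();print(s["t"],s["tool_pos"],np.round(s["ee_rot"],3).tolist())
for n in("wrist","top","scene"):
    c=capture(n);pickle.dump(c,open(f"pics/{n}5.pkl","wb"));print(n);orange(c,0,12)
    if n=="wrist":w=c
cv2.imwrite("pics/w5.png",w["img"][:,:,::-1])
E
```

```text
11.5833 [0.47779596 0.00852512 0.22569127] [[0.992, 0.125, -0.0], [0.125, -0.992, 0.0], [-0.0, -0.0, -1.0]]
wrist
(280, 230, 17, 32) 446.0
(348, 214, 35, 48) 618.0
top
scene
(303, 205, 14, 31) 229.5
```

View pics/w5.png

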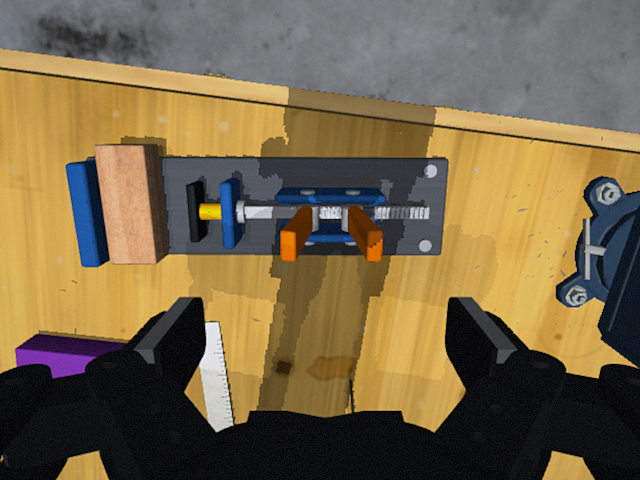

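The wrist view shows the front lever's top at (288,246) and the rear's at (375,246), with outer edges at columns 280 and 383. The finger faces are at columns 203 and 447. The pad is free, with the yellow stem showing at (210,212).

Run:
```python
from bench import *
from h import *
s=read_state();p=np.array(s["tool_pos"]);R=np.array(s["ee_rot"]);c=pickle.load(open("pics/wrist5.pkl","rb"))
T=lambda u,v,z:np.round((R.T@(plane(c,u,v,z)-p))*1000,1)
print("levers",T(280,261,.135),T(383,261,.135),T(282,233,.135),T(380,233,.135),"cx",c["cx"])
print("fingers",T(203,300,p[2]+.013),T(447,300,p[2]+.013))
hsv=cv2.cvtColor(c["img"],cv2.COLOR_RGB2HSV).astype(int)
print("row212",[tuple(hsv[205,u]) for u in range(180,250,3)])
for n,u,v,z in(("padL",187,210,.027),("block right top",162,210,.042),("stop face",97,210,.042),("baseR",448,205,.012)):print(n,T(u,v,z))
P=np.array([plane(c,u,v,.012)[:2] for u,v in((162,157),(447,157),(441,255))]);print(P*1000)
```

```text
levers [-10.7 -29.6  90.8] [-10.7  33.5  90.8] [  7.  -27.9  90.8] [ 7.  31.1 90.8] cx 325.0545341083252
fingers [  9.4 -44.7 -13. ] [  9.5  40.7 -13. ]
row212 [(np.int64(108), np.int64(34), np.int64(97)), (np.int64(108), np.int64(33), np.int64(100)), (np.int64(110), np.int64(36), np.int64(106)), (np.int64(80), np.int64(23), np.int64(33)), (np.int64(128), np.int64(22), np.int64(46)), (np.int64(94), np.int64(62), np.int64(29)), (np.int64(120), np.int64(255), np.int64(2)), (np.int64(23), np.int64(255), np.int64(175)), (np.int64(23), np.int64(255), np.int64(185)), (np.int64(23), np.int64(255), np.int64(182)), (np.int64(23), np.int64(255), np.int64(183)), (np.int64(23), np.int64(255), np.int64(181)), (np.int64(23), np.int64(255), np.int64(184)), (np.int64(23), np.int64(255), np.int64(196)), (np.int64(107), np.int64(208), np.int64(172)), (np.int64(107), np.int64(205), np.int64(183)), (np.int64(107), np.int64(213), np.int64(183)), (np.int64(106), np.int64(217), np.int64(120)), (np.int64(108), np.int64(249), np.int64(45)), (np.int64(105), np.int64(12), np.int64(168)), (np.int64(108), np.int64(15), np.int64(166)), (np.int64(113), np.int64(16), np.int64(126)), (np.int64(105), np.int64(21), np.int64(49)), (np.int64(83), np.int64(24), np.int64(42))]
padL [  -0.2 -121.6  198.9]
block right top [   2.7 -137.   183.9]
stop face [   2.7 -190.9  183.9]
baseR [  1.6 108.9 213.8]
[[ 503.36410164  156.77083864]
 [ 534.46972534  -90.35760068]
 [ 445.62425556 -103.01316443]]
```

Emit:
jog_arm(
  moves="0 -0.005 0.019 0 0;0 -0.005 0.019 0 0;0 -0.005 0.019 0.15 0;0 -0.005 0.019 0.3 0;0 -0.005 0.019 0.45 0;0 -0.005 0.019 0.6 0;0 -0.005 0.019 0.64 0;0 -0.005 0.019 0.64 0;0 -0.005 0.019 0.64 0;0 -0.005 0.019 0.64 0",
  grip_force=40,
)

```text
t: 12.57
tool_pos: [0.4791, 0.0029, 0.0997]
ee_rot: [[0.992, 0.123, 0.004], [0.123, -0.992, -0.0], [0.004, 0.001, -1.0]]
contact_force: [-0.2, -0.3, -0.1]
gripper_width: 1.002
grip_force: 0.0
```

Emit:
jog_arm(
  moves="0.25 0 0 0 0;0.25 0 0 0 0;0.25 0 0 0 0;0.4 0 0 0 0;0.4 0 0 0 0;0.4 0 0 0 0;0.4 0 0 0 0;0.4 0 0 0 0",
)

```text
t: 13.23
tool_pos: [0.4781, 0.0041, 0.099]
ee_rot: [[0.993, 0.122, 0.002], [0.122, -0.993, 0.002], [0.002, -0.002, -1.0]]
contact_force: [-0.4, 5.2, 4.6]
gripper_width: 0.602
grip_force: 2.6
```

```bash
cat > look.py <<'E'
from bench import *
from h import *
import sys
# stem, block and jaw edges along the rod, seen by the wrist and the top camera
s=read_state();print(s["t"],s["tool_pos"],s["gripper_width"],s["grip_force"])
for n in("wrist","top"):
    c=capture(n);hsv=cv2.cvtColor(c["img"],cv2.COLOR_RGB2HSV).astype(int);H,S,V=hsv[...,0],hsv[...,1],hsv[...,2]
    y=((abs(H-23)<3)&(S>235)&(V>60)).astype(np.uint8)
    for k in cv2.findContours(y,0,2)[0]:
        if cv2.contourArea(k)>8:
            (u,v,w,h)=cv2.boundingRect(k)
            print(n,(u,v,w,h),"stem mm %.1f"%(1000*np.linalg.norm(plane(c,u,v+h/2,.03)-plane(c,u+w,v+h/2,.03))))
    cv2.imwrite(f"pics/{n}_{sys.argv[1]}.png",c["img"][:,:,::-1])
E
python3 look.py a
```

```text
13.2333 [0.47811983 0.00410735 0.09897357] 0.6015088444011173 2.649894654750824
wrist (109, 244, 27, 25) stem mm 15.0
```

The net +y push shows only one finger is loaded, so I'll shift to centre on the levers.

Emit:
jog_arm(
  moves="0.4 0 -0.01 0 0;0.4 0 -0.01 0 0;0.4 0 -0.01 0 0;0.4 0 -0.01 0 0;0.4 0 -0.01 0 0",
)

```text
t: 13.75
tool_pos: [0.4774, 0.0048, 0.0981]
ee_rot: [[0.992, 0.123, 0.001], [0.123, -0.992, -0.0], [0.001, 0.0, -1.0]]
contact_force: [0.4, 1.2, 1.8]
gripper_width: 0.598
grip_force: 1.5
```

Run:
```python
from bench import *
from h import *
s=read_state();print(s["t"],s["tool_pos"],s["contact_force"],s["gripper_width"],s["grip_force"])
c5=pickle.load(open("pics/wrist5.pkl","rb"))
def prof(c,X0,dirv,n):
    pass
c=capture("wrist");pickle.dump(c,open("pics/wb.pkl","wb"))
for nm,c in(("5",c5),("now",c)):
    im=cv2.cvtColor(c["img"],cv2.COLOR_RGB2HSV)
    # sample along the clamp axis at z=.033 (stem top), clamp x from 60 to 200
    ax=np.array([-.125,.992,0]);o=np.array([.4765,.0055,.033]);out=[]
    for d in range(50,200,3):
        u,v=proj(c,o+ax*d/1000);u,v=int(round(u)),int(round(v))
        out.append("%d:%s"%(d,tuple(int(q) for q in im[v,u])) if 0<=u<640 and 0<=v<480 else "%d:-"%d)
    print(nm," ".join(out))
```

```text
13.75 [0.47738925 0.00483709 0.09806243] [0.35198048 1.20834147 1.80714281] 0.5980480375720133 1.495716255158186
5 50:(111, 15, 171) 53:(111, 17, 199) 56:(113, 17, 200) 59:(110, 16, 196) 62:(110, 12, 191) 65:(103, 10, 225) 68:(108, 14, 222) 71:(104, 12, 225) 74:(109, 15, 133) 77:(108, 15, 224) 80:(107, 42, 86) 83:(106, 193, 45) 86:(107, 209, 172) 89:(108, 208, 179) 92:(109, 226, 169) 95:(29, 255, 236) 98:(29, 255, 226) 101:(29, 255, 225) 104:(28, 255, 226) 107:(27, 255, 226) 110:(27, 255, 228) 113:(120, 255, 3) 116:(113, 21, 49) 119:(108, 33, 39) 122:(108, 34, 91) 125:(107, 40, 103) 128:(109, 36, 100) 131:(113, 30, 103) 134:(111, 33, 101) 137:(110, 40, 96) 140:(124, 38, 54) 143:(16, 111, 62) 146:(13, 102, 60) 149:(12, 134, 63) 152:(13, 104, 64) 155:(12, 117, 215) 158:(13, 110, 222) 161:(14, 110, 223) 164:(15, 105, 226) 167:(14, 117, 220) 170:(13, 118, 218) 173:(13, 111, 219) 176:(13, 116, 216) 179:(13, 111, 218) 182:(15, 97, 224) 185:(15, 101, 224) 188:(14, 105, 224) 191:(14, 114, 204) 194:(11, 118, 145) 197:(106, 231, 43)
now 50:(109, 16, 217) 53:(110, 10, 236) 56:(113, 10, 236) 59:(109, 9, 236) 62:(117, 10, 236) 65:(111, 11, 234) 68:(108, 11, 232) 71:(113, 9, 232) 74:(111, 11, 234) 77:(109, 12, 233) 80:(110, 11, 67) 83:(111, 11, 234) 86:(109, 12, 226) 89:(107, 191, 60) 92:(109, 191, 60) 95:(107, 200, 171) 98:(107, 204, 206) 101:(108, 200, 203) 104:(30, 255, 253) 107:(30, 255, 252) 110:(30, 255, 252) 113:(30, 255, 252) 116:(29, 255, 252) 119:(21, 237, 56) 122:(125, 46, 33) 125:(90, 15, 52) 128:(110, 36, 43) 131:(103, 34, 119) 134:(114, 42, 61) 137:(14, 87, 73) 140:(15, 109, 75) 143:(15, 128, 74) 146:(12, 104, 83) 149:(12, 110, 86) 152:(15, 107, 86) 155:(14, 106, 135) 158:(16, 101, 244) 161:(17, 101, 245) 164:(16, 94, 246) 167:(19, 87, 250) 170:(18, 94, 249) 173:(18, 96, 249) 176:(17, 98, 248) 179:- 182:- 185:- 188:- 191:- 194:- 197:-
```

```bash
cat > look.py <<'E'
from bench import *
from h import *
AX=np.array([-.125,.992,0]);O=np.array([.4765,.0055,0])
def edges(c):
    hsv=cv2.cvtColor(c["img"],cv2.COLOR_RGB2HSV).astype(int)
    def line(z):
        d=np.arange(60,190,.25);q=np.array([proj(c,O+AX*x/1000+[0,0,z]) for x in d]).round().astype(int)
        q[:,0]=q[:,0].clip(0,639);q[:,1]=q[:,1].clip(0,479);h=hsv[q[:,1],q[:,0]];ok=(q[:,0]>0)
        return d,h,ok
    yel=lambda h:(abs(h[:,0]-26)<6)&(h[:,1]>225)&(h[:,2]>50)
    d,h,_=line(.033);pad=d[yel(h)]
    d,h,_=line(.05);jaw=d[yel(h)]
    d,h,ok=line(.042);b=d[(h[:,0]<21)&(h[:,1]>70)&(h[:,1]<150)&(h[:,2]>110)&(d>120)&ok]
    r=lambda a,f:round(float(f(a)),1) if len(a) else None
    return dict(jaw=r(jaw,np.min),padrear=r(pad,np.max),stem=r(pad,np.max)-r(jaw,np.min) if len(jaw) and len(pad) else None,block=(r(b,np.min),r(b,np.max)))
if __name__=="__main__":
    s=read_state();print(round(s["t"],2),np.round(s["contact_force"],1),"width mm %.1f"%(85*s["gripper_width"]),round(s["grip_force"],1))
    print(edges(capture("wrist")))
E
python3 - <<'E'
from look import *
for n in("wrist5","wb"):print(edges(pickle.load(open(f"pics/{n}.pkl","rb"))))
E
```

```text
{'jaw': 89.2, 'padrear': 112.0, 'stem': 22.799999999999997, 'block': (148.5, 189.0)}
{'jaw': None, 'padrear': 119.0, 'stem': None, 'block': (148.5, 170.2)}
```

Emit:
jog_arm(
  moves="0.45 0 -0.003 0 0;0.5 0 -0.003 0 0;0.55 0 -0.003 0 0;0.62 0 -0.003 0 0;0.62 0 -0.003 0 0;0.62 0 -0.003 0 0;0.62 0 -0.003 0 0;0.62 0 -0.003 0 0",
)

```text
t: 14.47
tool_pos: [0.4775, 0.0049, 0.0991]
ee_rot: [[0.992, 0.123, 0.001], [0.123, -0.992, -0.001], [0.001, 0.001, -1.0]]
contact_force: [-1.2, -2.8, 10.7]
gripper_width: 0.387
grip_force: 25.0
```

```bash
python3 look.py
```

```text
14.47 [-1.2 -2.8 10.7] width mm 32.9 25.0
{'jaw': None, 'padrear': 130.2, 'stem': None, 'block': (148.5, 170.8)}
```

```bash
python3 - <<'E'
s=open("look.py").read()
s=s.replace('''    d,h,_=line(.05);jaw=d[yel(h)]
''','''    jaw=np.array([])
    if len(pad):
        u,v=proj(c,O+AX*pad.min()/1000+[0,0,.033]);jaw=np.array([(plane(c,u,v,.05)-O)@AX*1000])
''')
s=s.replace('print(edges(capture("wrist")))','c=capture("wrist");pickle.dump(c,open("pics/last.pkl","wb"));print(edges(c))')
open("look.py","w").write(s)
E
python3 - <<'E'
from look import *
for n in("wrist5","wb"):print(edges(pickle.load(open(f"pics/{n}.pkl","rb"))))
E
python3 look.py
python3 - <<'E'
from look import *
for n in("wrist5","wb","last"):
    c=pickle.load(open(f"pics/{n}.pkl","rb"));hs=cv2.cvtColor(c["img"],cv2.COLOR_RGB2HSV)
    for off in(0,-.015,.015):
      print(n,off,end=" ")
      for d in range(108,156,2):
        u,v=proj(c,O+AX*d/1000+[off*.992,off*.125,.04]);print(d,hs[int(v),int(u)].tolist() if u>0 else "-",end=" ")
      print()
E
```

```text
{'jaw': 88.9, 'padrear': 112.0, 'stem': 23.099999999999994, 'block': (148.5, 189.0)}
{'jaw': 94.8, 'padrear': 119.0, 'stem': 24.200000000000003, 'block': (148.5, 170.2)}
14.52 [-1.9 -2.1  9.5] width mm 32.8 25.0
{'jaw': 106.4, 'padrear': 130.2, 'stem': 23.799999999999983, 'block': (148.5, 170.8)}
wrist5 0 108 [23, 255, 240] 110 [120, 255, 4] 112 [114, 44, 29] 114 [107, 39, 46] 116 [90, 20, 38] 118 [111, 29, 62] 120 [118, 32, 105] 122 [110, 39, 99] 124 [109, 29, 96] 126 [111, 26, 100] 128 [112, 29, 96] 130 [112, 38, 100] 132 [111, 34, 97] 134 [100, 42, 91] 136 [97, 56, 41] 138 [132, 26, 50] 140 [14, 105, 56] 142 [13, 125, 55] 144 [12, 105, 68] 146 [12, 106, 60] 148 [15, 120, 64] 150 [13, 115, 159] 152 [13, 118, 217] 154 [13, 110, 221] 
wrist5 -0.015 108 [108, 235, 13] 110 [158, 128, 8] 112 [98, 36, 28] 114 [98, 26, 39] 116 [80, 23, 33] 118 [79, 73, 28] 120 [112, 43, 106] 122 [108, 33, 100] 124 [111, 33, 99] 126 [110, 39, 97] 128 [111, 35, 102] 130 [110, 38, 100] 132 [106, 30, 93] 134 [113, 35, 95] 136 [105, 36, 71] 138 [11, 77, 53] 140 [13, 118, 54] 142 [13, 130, 53] 144 [17, 112, 64]
[... 2518 characters left out ...]
, 9] 128 [84, 85, 15] 130 [90, 32, 32] 132 [105, 21, 48] 134 [120, 36, 49] 136 [111, 46, 39] 138 [12, 111, 78] 140 [13, 99, 88] 142 [13, 101, 86] 144 [12, 102, 70] 146 [14, 108, 85] 148 [14, 107, 86] 150 [11, 110, 118] 152 [15, 104, 242] 154 [17, 93, 249] 
last 0.015 108 [106, 199, 229] 110 [107, 204, 221] 112 [0, 9, 60] 114 [103, 32, 71] 116 [133, 66, 27] 118 [45, 51, 10] 120 [120, 93, 22] 122 [100, 164, 14] 124 [105, 26, 20] 126 [120, 34, 15] 128 [94, 179, 10] 130 [105, 30, 34] 132 [100, 28, 54] 134 [111, 51, 50] 136 [3, 45, 51] 138 [11, 101, 73] 140 [16, 94, 81] 142 [16, 112, 91] 144 [13, 108, 90] 146 [14, 108, 90] 148 [14, 103, 109] 150 [14, 115, 158] 152 [14, 101, 242] 154 [17, 94, 249]
```

Emit:
jog_arm(
  moves="0.4 0 0 0 0;0.25 0 0 0 0;0.25 0 0 0 0;0.25 0 0 0 0;0.25 0 0 0 0;0.25 0 0 0 0",
)

```text
t: 15.07
tool_pos: [0.476, 0.0057, 0.0973]
ee_rot: [[0.992, 0.123, -0.002], [0.123, -0.992, 0.0], [-0.002, -0.0, -1.0]]
contact_force: [-0.5, -1.5, -1.3]
gripper_width: 0.749
grip_force: 0.7
```

```bash
python3 look.py
```

```text
15.07 [-0.5 -1.5 -1.3] width mm 63.7 0.7
{'jaw': 106.6, 'padrear': 130.2, 'stem': 23.599999999999994, 'block': (148.2, 170.5)}
```

Emit:
jog_arm(
  moves="0.35 0 0 0 0;0.42 0 0 0 0;0.5 0 0 0 0;0.56 0 0 0 0;0.62 0 0 0 0;0.62 0 0 0 0;0.62 0 0 0 0;0.62 0 0 0 0;0.62 0 0 0 0",
)

```text
t: 15.87
tool_pos: [0.4784, 0.005, 0.0996]
ee_rot: [[0.992, 0.123, 0.003], [0.123, -0.992, -0.001], [0.003, 0.002, -1.0]]
contact_force: [-1.4, -3.6, 8.9]
gripper_width: 0.385
grip_force: 24.3
```

```bash
python3 look.py
```

```text
15.87 [-1.4 -3.6  8.9] width mm 32.8 24.3
{'jaw': 122.0, 'padrear': 144.5, 'stem': 22.5, 'block': (126.5, 171.5)}
```

Emit:
jog_arm(
  moves="0.4 0 0 0 0;0.25 0 0 0 0;0.25 0 0 0 0;0.25 0 0 0 0;0.25 0 0 0 0;0.25 0 0 0 0",
)

```text
t: 16.42
tool_pos: [0.4765, 0.0058, 0.0975]
ee_rot: [[0.992, 0.123, -0.001], [0.123, -0.992, 0.0], [-0.001, -0.0, -1.0]]
contact_force: [0.2, -1.7, -1.0]
gripper_width: 0.747
grip_force: 0.7
```

```bash
python3 look.py
```

```text
16.42 [ 0.2 -1.7 -1. ] width mm 63.5 0.7
{'jaw': 121.7, 'padrear': 144.2, 'stem': 22.499999999999986, 'block': (150.8, 170.8)}
```

Emit:
jog_arm(
  moves="0.33 0 0 0 0;0.36 0 0 0 0;0.39 0 0 0 0;0.42 0 0 0 0;0.44 0 0 0 0;0.44 0 0 0 0;0.44 0 0 0 0;0.44 0 0 0 0",
)

```text
t: 17.13
tool_pos: [0.4777, 0.0049, 0.0988]
ee_rot: [[0.992, 0.123, 0.002], [0.123, -0.992, -0.001], [0.001, 0.002, -1.0]]
contact_force: [-1.7, -4.9, 4.8]
gripper_width: 0.561
grip_force: 4.3
```

```bash
python3 look.py
```

```text
17.13 [-1.7 -4.9  4.8] width mm 47.7 4.3
{'jaw': 127.5, 'padrear': 145.0, 'stem': 17.5, 'block': (151.0, 170.8)}
```

Emit:
jog_arm(
  moves="0.45 0 0.006 0 0;0.46 0 0.007 0 0;0.47 0 0.007 0 0;0.48 0 0.007 0 0;0.49 0 0.007 0 0;0.49 0 0.007 0 0;0.49 0 0.007 0 0;0.49 0 0.007 0 0",
)

```text
t: 17.85
tool_pos: [0.4778, 0.0049, 0.0992]
ee_rot: [[0.993, 0.122, 0.001], [0.122, -0.993, 0.001], [0.001, -0.001, -1.0]]
contact_force: [-2.3, -0.6, 7.8]
gripper_width: 0.508
grip_force: 7.4
```

```bash
python3 look.py
```

```text
17.85 [-2.3 -0.6  7.8] width mm 43.2 7.4
{'jaw': 129.5, 'padrear': 144.5, 'stem': 15.0, 'block': (134.2, 171.5)}
```

Emit:
jog_arm(
  moves="0.5 0 0 0 0;0.51 0 0 0 0;0.51 0 0 0 0;0.51 0 0 0 0;0.51 0 0 0 0;0.51 0 0 0 0;0.51 0 0 0 0;0.51 0 0 0 0;0.51 0 0 0 0;0.51 0 0 0 0",
)

```text
t: 18.73
tool_pos: [0.4779, 0.0049, 0.0995]
ee_rot: [[0.993, 0.122, 0.001], [0.122, -0.993, 0.001], [0.001, -0.001, -1.0]]
contact_force: [-2.0, -0.2, 9.9]
gripper_width: 0.49
grip_force: 7.9
```

```bash
python3 look.py
python3 - <<'E'
from h import *
from bench import *
c=pickle.load(open("pics/last.pkl","rb"))["img"];b=capture("scene")["img"]
cv2.imwrite("pics/fin.png",np.hstack([cv2.resize(c,(400,300)),cv2.resize(b[190:340,170:370],(400,300),interpolation=cv2.INTER_CUBIC)])[:,:,::-1])
E
```

```text
18.73 [-2.  -0.2  9.9] width mm 41.7 7.9
{'jaw': 130.7, 'padrear': 144.8, 'stem': 14.100000000000023, 'block': (135.5, 171.8)}
```

View pics/fin.png

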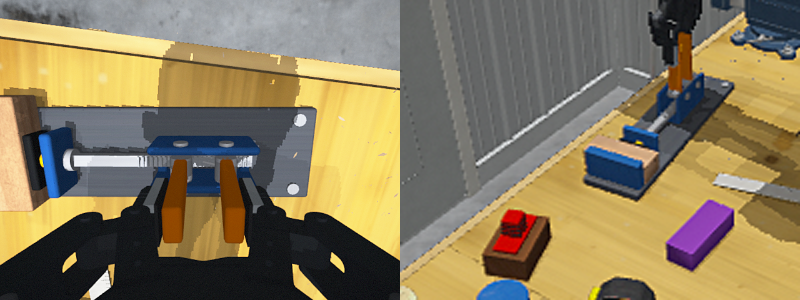

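The left half shows both fingers on the levers and the pad pressed on the block, with the stem short. The right half shows the block against the stop and the cap seated in the holder. The stem reads about 9.6 mm shorter than at the start, and the finger loads are balanced.

```bash
python3 -c "
from bench import *
print(close_job())"
```

```text
the job is handed in; nothing more can be done
None
```

The job is handed in at about 19 s of the 72 s, but I got no verdict back: the cap is in the holder, and the levers are held squeezed with the block against the stop and the pad pushed in about 10 mm, going by the camera.

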